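# Snap the lid onto the wax tub

## Robot

A 6-joint arm with a two-finger parallel gripper is mounted at the origin on the work surface. World frame = base frame: x ahead of the robot, y to its left, z up, the work surface at z = 0. Lengths are in m, angles in rad, forces in N, time in s.
With the tool pointing down it reaches from about 0.275 to 0.875 m from the base axis. Payload 12.5 kg.
Tool frame: the origin (TCP) lies at the very end of the fingers, on their centre line; the grasp point (between the pads) lies arm.tcp_to_grasp behind it (arm.tcp_to_grasp is the distance from the TCP to the grasp point, in m); z points along the fingers, y is the line along which they close (so a half turn about z gives the same grasp; the last joint's range is limited). The gripper opens to 85 mm and grips with 20 to 120 N. Pads are 22 mm wide; open, the fingers measure 114 mm over their backs; the gripper's body (76 mm by 85 mm) begins 54 mm behind the grasp point. The pads swing forward as they close: fully open they stand 13 mm farther back than shut.
Start: joints at [1.23, 0.351, 1.652, -0, 1.139, -0.085], TCP at [0.139, 0.532, 0.204] pointing down, gripper open.
Joint ranges: [-2.75, 2.75], [-0.79, 2.1], [0.01, 2.65], [-1.57, 4.71], [0.07, 3.14], [-2.87, 2.87]. Speed limits (rad/s): [2.22, 2.22, 2.79, 3.14, 3.14, 3.14].

## Interface

Orientations are given as a unit quaternion [w, x, y, z].
In Python, from rig import arm gives the robot as it stands.
- The arm moves only by the shell command python3 nudge.py 'ROWS' [FORCE]. ROWS is a JSON list of rows, 1 to 8 of them, each written [[dx, dy, dz], turn, opening]: dx, dy, dz in units of 5 mm, then a turn about the tool's z in units of 0.25 rad, then the finger opening in m; each row is the pose to reach, as a shift and turn from the pose commanded when the command began, along the tool's axes at that moment; what a row does not reach only later rows make up. A row lasts 1/12 s, in which the tool goes at most 0.0417 m and 0.125 rad, less where a joint would pass 70% of its speed; a pose out of reach is approached as far as the arm can. The fingers move at their own pace and stop on an object; FORCE is the grip in N (left out, the last holds). Time passes only in rows, so rows that do not move let the fingers close. It prints the time, the measured TCP pose, the force, the opening and the grip force at its end. Input that does not fit is refused with a message, and nothing moves.
- arm.get_state(): the state, without advancing time (a new reading comes with each control period).
- arm.grab_frame(name): name is "scene" or "top" or "wrist"; returns the picture (384x512x3 uint8, red, green, blue); there is no depth.
- arm.calibration(name): a dict with "intrinsics" (3x3 intrinsics, pixels), "extrinsics" (4x4, takes a point from world to camera coordinates). Camera axes: x right, y down, z forward; pixel columns grow to the right and rows downward; lengths in m; the calibration is good to about 2 mm. A picture is of the moment at which its call begins: read the wrist's pose just before it. calibration takes no time and is no camera call; for the wrist camera it gives the pose at the moment of the call.
- arm.close_job(): hands the job in; it is judged then, once.
The state is a dict: "t": time; "joint_pos": joint angles; "dq": joint speeds; "effort": joint torques, N m; "ee_pos": TCP position; "tcp_rot": TCP orientation; "wrist_force": force on the tool from outside, world axes, zero at the start; "wrist_torque": the same for the moment, N m; "grip_width": finger opening in m; "gripper_force": force on a finger pad.
Only numpy, scipy, OpenCV 4.12 (cv2) and the standard library are available. Lean on these libraries where they do the work, as an engineer would, in place of code of your own. Each camera call takes 0.05 s, during which the arm holds its last target. There are 200 camera calls.

## Task

The waxing is finished: close the open wax tub. Set its green lid level on the tub's rim, then press it straight down until it snaps home all round, and finish with the lid still firmly pressed down on the tub: do not let up at the end. Leave the tub standing where it is, and leave the other things on the bench alone.

Things in the scene. Friction and masses are not known exactly. Their poses are not given: they have to be found in the camera images.
- tub: the open wax tub, loose on the bench: white plastic, broad green band, amber cake of solid wax inside, about 0.25 kg. Origin at the centre of its underside, z up. 66 mm high; body 62 mm across up to 51 mm, then a neck 54 mm across; the snap bead round the mouth is 57 mm across at 60 mm height and narrows to 49 mm at the rim.
- tub_rim (a point): centre of the tub's mouth, level with the top of the rim, 66 mm above the tub's origin. Set loosely on the rim, the lid rests on its clips with its origin (lower edge) about 6 mm below this point; fully home, its origin is 13 mm below this point and its top 3 mm above, the inner top bearing on the rim all round.
- lid: the tub's green lid, loose on the bench the right way up (flat top up, open side down), about 0.05 kg: round, 66 mm across, 16 mm high, skirt 2.5 mm thick with a ribbed outside, top 3 mm thick. Origin at the centre of its lower edge, z up through the top. Six small sprung clips inside the skirt ride over the tub's bead. It fits at any yaw.
- lid_top (a point): centre of the lid's flat top face, 16 mm above the lid's origin: the place to press. With the lid loose on the rim, the push needed rises to about 9 to 14 N over 2 to 3 mm, then drops suddenly almost to nothing as the clips pass the bead and draw the lid down the last 4 to 5 mm; home, it bears hard on the rim and the push rises again at once. Pressed far off this centre it tips.
- filler_tub: bystander: closed tub of wood filler, white with a yellow band and a red lid, 72 mm across, 84 mm high; origin at the centre of its underside.
- oil_bottle: bystander: amber glass bottle with a paper label and a black cap, 58 mm across, 150 mm high; origin at the centre of its underside.
- sanding_block: bystander: cork sanding block 110 x 62 x 38 mm; origin at the centre of its underside.
- mallet: bystander: carver's mallet lying on its side, dark round head 82 mm across and 105 mm long, wooden handle 178 mm long towards its own -x; origin on the bench under the middle of the head.
- gouge: bystander: carving gouge lying along its own x, yellow handle towards -x, 255 mm long, 29 mm thick; origin on the bench under its middle.
- offcut: bystander: pale wooden offcut 75 x 50 x 45 mm; origin at the centre of its underside. (Beyond it, along the far edge of the bench, a rough wooden carving is clamped fast, 170 mm high, and a rack of gouges 210 mm high stands at the other end; both are fixed.)
- pencil: bystander: red pencil lying along its own x, 170 mm long, 8 mm thick; origin on the bench under its middle.

How it is judged:
On the way, in this order (a step that is already met when the one before it is completed fails the run):
1. the lid sits loose and level on the tub's rim, not yet snapped (centred within 4 mm, within 5 degrees of level, its lower edge 56 to 62.5 mm above the tub's underside) (horizontal distance between lid and tub below 0.004 m and angle between lid's own z axis and vertical below 0.087 rad and z of lid in the frame of tub between 0.056 and 0.0625 m and contact force between lid and tub above 0.2 N), for 0.2 s.
2. the lid has snapped fully home and is level (lower edge less than 54.2 mm above the tub's underside) (z of lid in the frame of tub below 0.0542 m and horizontal distance between lid and tub below 0.004 m and angle between lid's own z axis and vertical below 0.06 rad), for 0.2 s.
At the end, for the whole second after the job is handed in: the lid is snapped fully home on the tub (lower edge within 1.2 mm of its seat, centred within 4 mm, within 3 degrees of level), the fingers still press it down so that it bears on the tub with more than 5 N, and the tub stands upright on the bench within 40 mm of where it was (z of lid in the frame of tub between 0.05 and 0.0542 m and horizontal distance between lid and tub below 0.004 m and angle between the z axis of lid and the z axis of tub, either way round below 0.05 rad and contact force between lid and tub above 5 N and contact force between the fingers and lid above 4 N and angle between tub's own z axis and vertical below 0.05 rad and height (world z) of tub below 0.004 m and distance of tub from where it was at the start of the episode below 0.04 m and linear speed of tub below 0.02 m/s); the arm keeps its last pose, push and grip.
It fails at once if the tub is knocked over or carried off (angle between tub's own z axis and vertical above 0.35 rad or height (world z) of tub above 0.03 m).
It fails at once if a bystander is moved by more than 20 mm (distance of any of filler_tub, oil_bottle, sanding_block, mallet, gouge, offcut, pencil from where it was at the start of the episode above 0.02 m).
It also fails if it takes over 54 s, if anything falls off the work surface, if the arm or the gripper's body presses on something with over 40 N, if the wrist force passes 120 N, or if a joint passes its speed limit or range.

## Working session

There is one attempt and no reset: what is moved stays moved. The work goes in short steps, Python scripts to look and compute and a shell command to move; the robot and the scene stay as the last step left them, time stands still between calls to the robot, and variables do not carry over. Pictures are saved under pics/ and viewed, at most 10 in all, crops included, and the job is handed in when it is done.

```bash
ls; mkdir -p pics
python3 - <<'E'
from rig import arm
import cv2
for n in("top","scene"):
    cv2.imwrite(f"pics/{n}0.png",arm.grab_frame(n)[:,:,::-1])
s=arm.get_state();print(s["t"],s["ee_pos"],s["tcp_rot"],s["wrist_force"],s["grip_width"],arm.tcp_to_grasp)
for n in("top","scene"): c=arm.calibration(n);print(c)
E
```

```text
nudge.py
pics
rig.py
0.1 [0.13903071 0.53179567 0.20341411] [-1.16411936e-04  1.27555425e-01  9.91831296e-01 -5.29510090e-04] [-0.37436404 -0.19520346  0.27474073] 0.0852817339898706 0.0187
{'intrinsics': array([[461.66105616,   0.        , 252.49036296],
       [  0.        , 461.66105616, 192.94117597],
       [  0.        ,   0.        ,   1.        ]]), 'extrinsics': array([[-8.51227834e-04, -9.99999496e-01, -5.32296655e-04,
        -5.08600256e-02],
       [-9.93296878e-01,  9.07049291e-04, -1.15587583e-01,
         5.51874618e-01],
       [ 1.15588008e-01,  4.30337237e-04, -9.93297149e-01,
         1.22450236e+00],
       [ 0.00000000e+00,  0.00000000e+00,  0.00000000e+00,
         1.00000000e+00]])}
{'intrinsics': array([[488.93496239,   0.        , 253.91874704],
       [  0.        , 488.93496239, 195.3830979 ],
       [  0.        ,   0.        ,   1.        ]]), 'extrinsics': array([[-0.12950749,  0.99157205,  0.00356208,  0.10173125],
       [ 0.83191403,  0.11060825, -0.54376912, -0.4158342 ],
       [-0.53958025, -0.06745883, -0.8392273 ,  1.92297994],
       [ 0.        ,  0.        ,  0.        ,  1.        ]])}
```

View pics/top0.png

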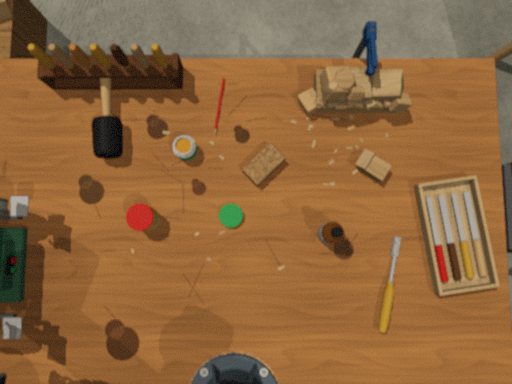

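View pics/scene0.png

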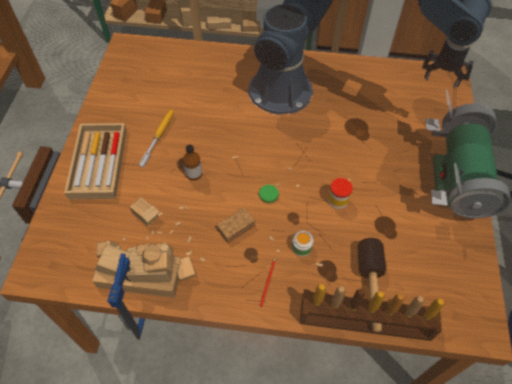

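Top view: lid at pixel (231,216), open tub at (184,147), filler tub at (140,217), mallet at (108,137), sanding block at (264,165). In the scene view, the lid is at (269,193) and the tub at (303,241).

```bash
cat > h.py <<'E'
import numpy as np,cv2
from rig import arm
from scipy.spatial.transform import Rotation as R
def ray(c,uv,z):
    K,T=c["intrinsics"],c["extrinsics"]
    d=T[:3,:3].T@np.linalg.solve(K,[uv[0],uv[1],1]); o=-T[:3,:3].T@T[:3,3]
    return o+d*(z-o[2])/d[2]
def tool(d):  # world shift -> tool axes
    q=arm.get_state()["tcp_rot"]; return R.from_quat(np.roll(q,-1)).inv().apply(d)
def blobs(hsv,lo,hi,box=None,amin=15):
    m=cv2.inRange(hsv,np.array(lo),np.array(hi))
    if box: k=np.zeros_like(m);x0,y0,x1,y1=box;k[y0:y1,x0:x1]=1;m*=k
    cs,_=cv2.findContours(m,cv2.RETR_EXTERNAL,cv2.CHAIN_APPROX_NONE)
    return [(cv2.minEnclosingCircle(c),cv2.fitEllipse(c) if len(c)>5 else None,cv2.contourArea(c)) for c in cs if cv2.contourArea(c)>amin],m
E
python3 - <<'E'
from h import *
boxes={"top":((210,195,252,237),(165,128,203,166)),"scene":((250,178,288,208),(285,225,322,262))}
for n in("top","scene"):
    im=cv2.imread(f"pics/{n}0.png");hsv=cv2.cvtColor(im,cv2.COLOR_BGR2HSV);c=arm.calibration(n)
    b,_=blobs(hsv,(45,90,60),(85,255,255),boxes[n][0])
    for x in b:print(n,"lid",x,ray(c,x[1][0],0.016),ray(c,x[1][0],0.010))
    b,_=blobs(hsv,(0,0,150),(180,70,255),boxes[n][1])
    for x in b:print(n,"rim",x,ray(c,x[1][0],.066))
    b,_=blobs(hsv,(10,150,150),(25,255,255),boxes[n][1])
    for x in b:print(n,"wax",x,ray(c,x[1][0],.045))
    x0,y0,x1,y1=boxes[n][1]
    cv2.imwrite(f"pics/{n}tub.png",cv2.resize(im[y0-8:y1+8,x0-8:x1+8],None,fx=7,fy=7,interpolation=0))
E
```

```text
top lid (((230.45875549316406, 215.23196411132812), 11.868643760681152), ((230.5121307373047, 215.2219696044922), (22.692110061645508, 23.094463348388672), 125.9086685180664), 409.5) [0.49225654 0.00895951 0.016     ] [0.49266315 0.00924833 0.01      ]
top rim (((183.0801544189453, 145.7519073486328), 11.546521186828613), ((182.58364868164062, 145.08155822753906), (18.853391647338867, 22.16238021850586), 44.078399658203125), 324.0) [0.67717463 0.13588224 0.066     ]
top wax (((182.7941131591797, 144.6372528076172), 7.19333553314209), ((182.80770874023438, 145.0114288330078), (12.554235458374023, 13.50464153289795), 76.68724060058594), 131.0) [0.68204921 0.13852247 0.045     ]
top wax (((175.0, 150.60000610351562), 17.53177833557129), ((174.50213623046875, 151.2255401611328), (22.86210060119629, 31.188051223754883), 177.8204345703125), 227.0) [0.66483258 0.16084739 0.045     ]
top wax (((185.5, 138.0), 19.293880462646484), ((185.71505737304688, 137.639892578125), (21.433210372924805, 39.2126579284668), 90.15230560302734), 231.5) [0.70256163 0.1309207  0.045     ]
scene lid (((268.22222900390625, 193.0), 9.276373863220215), ((268.3840637207031, 193.001708984375), (16.028839111328125, 17.909305572509766), 93.89714050292969), 223.5) [0.49918859 0.01146004 0.016     ] [0.49526165 0.01118272 0.01      ]
scene rim (((303.0199890136719, 240.02000427246094), 9.461651802062988), ((303.0327453613281, 239.4595184326172), (16.974027633666992, 18.229326248168945), 162.6181640625), 84.5) [0.68597008 0.13751989 0.066     ]
scene wax (((303.0, 243.0), 25.455944061279297), ((302.7516174316406, 242.6603240966797), (41.44862747192383, 42.61556625366211), 88.25835418701172), 1252.0) [0.68587198 0.13849344 0.045     ]
```

Run:
```python
from h import *
s=arm.get_state();print(tool(np.array([0.494,0.010,0.20])-s["ee_pos"]))
c=arm.calibration("wrist");T=c["extrinsics"];Rt=R.from_quat(np.roll(s["tcp_rot"],-1)).as_matrix()
print(c["intrinsics"][0],"cam in tool",Rt.T@(-T[:3,:3].T@T[:3,3]-s["ee_pos"]),"\n",Rt.T@T[:3,:3].T)
```

```text
[-0.47544705 -0.41499531  0.00381677]
[273.69065822   0.         254.34338838] cam in tool [ 0.06827675 -0.00108654 -0.17013999] 
 [[-6.20877420e-04 -9.61834288e-01 -2.73631900e-01]
 [ 9.99999473e-01 -3.73405424e-04 -9.56478221e-04]
 [ 8.17797912e-04 -2.73632350e-01  9.61834013e-01]]
```
Camera tilted toward tool -x... looks at TCP neighborhood. OK.

The rows are not in the units I measure in: shifts go in units of 5 mm and turns go in units of 0.25 rad. I convert before sending: -0.24 m is -48, -0.21 m is -42.

```bash
python3 nudge.py '[[[-6, -5.2, 0], 0, 0.085], [[-12, -10.4, 0], 0, 0.085], [[-18, -15.6, 0], 0, 0.085], [[-24, -20.8, 0], 0, 0.085], [[-30, -26, 0], 0, 0.085], [[-36, -31.2, 0], 0, 0.085], [[-42, -36.4, 0], 0, 0.085], [[-48, -41.6, 0], 0, 0.085]]' && python3 nudge.py '[[[-6, -5.2, 0], 0, 0.085], [[-12, -10.4, 0], 0, 0.085], [[-18, -15.6, 0], 0, 0.085], [[-24, -20.8, 0], 0, 0.085], [[-30, -26, 0], 0, 0.085], [[-36, -31.2, 0], 0, 0.085], [[-42, -36.4, 0], 0, 0.085], [[-47, -41.4, 0], 0, 0.085]]' && python3 nudge.py '[[[0, 0, 0], 0, 0.085], [[0, 0, 0], 0, 0.085], [[0, 0, 0], 0, 0.085], [[0, 0, 0], 0, 0.085]]'
```

Run:
```python
from h import *
c=arm.calibration("wrist");im=arm.grab_frame("wrist")[:,:,::-1].copy();cv2.imwrite("pics/w1.png",im)
hsv=cv2.cvtColor(im,cv2.COLOR_BGR2HSV)
for x in blobs(hsv,(45,90,40),(85,255,255),amin=100)[0]:print("lid",x,ray(c,x[1][0],.016))
s=arm.get_state();print(s["ee_pos"],s["tcp_rot"],s["wrist_force"])
```

```text
t: 0.77
ee_pos: [0.3192, 0.2684, 0.2038]
tcp_rot: [-0.0, 0.127, 0.992, -0.0]
wrist_force: [1.3, 0.2, 0.5]
grip_width: 0.0852
gripper_force: 0.0
t: 1.43
ee_pos: [0.4947, 0.0082, 0.2037]
tcp_rot: [-0.0, 0.128, 0.992, -0.0]
wrist_force: [1.2, 0.6, -0.5]
grip_width: 0.0847
gripper_force: 0.0
t: 1.77
ee_pos: [0.4931, 0.0113, 0.2038]
tcp_rot: [-0.0, 0.127, 0.992, 0.0]
wrist_force: [0.1, 0.3, 0.3]
grip_width: 0.0852
gripper_force: 0.0
lid (((253.7147216796875, 167.15325927734375), 24.979270935058594), ((253.91464233398438, 167.22048950195312), (48.24583053588867, 48.602203369140625), 88.17353820800781), 1838.0) [0.49223585 0.00941981 0.016     ]
[0.4931635  0.01136992 0.20390504] [-1.22975715e-04  1.26884179e-01  9.91917531e-01  3.44231689e-05] [0.31561521 0.10456164 0.25780434]
```

View pics/w1.png

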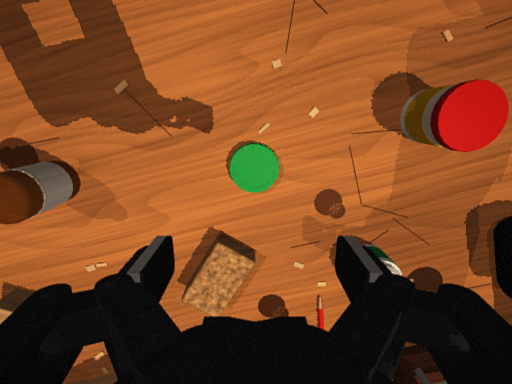

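Wrist view: lid at (254,167), almost under the TCP. The filler tub is to the right, the sanding block at (220,270), and the open fingertips at (173,236) and (340,236).

In the tool's units: 0.17 m is 34, 0.15 m is 30.

```bash
python3 nudge.py '[[[0, 0.4, 8], 0, 0.085], [[0, 0.4, 16], 0, 0.085], [[0, 0.4, 24], 0, 0.085], [[0, 0.4, 30], 0, 0.085], [[0, 0.4, 34], 0, 0.085], [[0, 0.4, 34], 0, 0.085], [[0, 0.4, 34], 0, 0.085]]'
python3 - <<'E'
from h import *
c=arm.calibration("wrist");im=arm.grab_frame("wrist")[:,:,::-1].copy();cv2.imwrite("pics/w2.png",im)
hsv=cv2.cvtColor(im,cv2.COLOR_BGR2HSV)
for x in blobs(hsv,(45,90,40),(85,255,255),amin=100)[0]:print("lid",x,ray(c,x[1][0],.016))
s=arm.get_state();print(s["ee_pos"],s["tcp_rot"],s["wrist_force"],tool(np.array([0.4925,.0095,.01])-s["ee_pos"]))
E
```

```text
t: 2.4
ee_pos: [0.4937, 0.0131, 0.0339]
tcp_rot: [-0.001, 0.127, 0.992, -0.0]
wrist_force: [0.2, 0.0, 0.2]
grip_width: 0.085
gripper_force: 0.0
lid (((427.2368469238281, 365.2368469238281), 20.926191329956055), ((424.855712890625, 363.33282470703125), (21.552705764770508, 39.79174041748047), 134.34976196289062), 401.0) [0.66616204 0.11963219 0.016     ]
lid (((251.10598754882812, 209.17356872558594), 44.98057174682617), ((251.06134033203125, 208.885498046875), (86.89148712158203, 88.68672180175781), 95.15475463867188), 6049.0) [0.49103421 0.00994091 0.016     ]
[0.49461321 0.01287015 0.03495149] [4.41159724e-04 1.27077244e-01 9.91892725e-01 3.18793916e-05] [0.41085955 0.21569258 0.4271352 ] [ 0.00121699 -0.00379841  0.02494978]
```

View pics/w2.png

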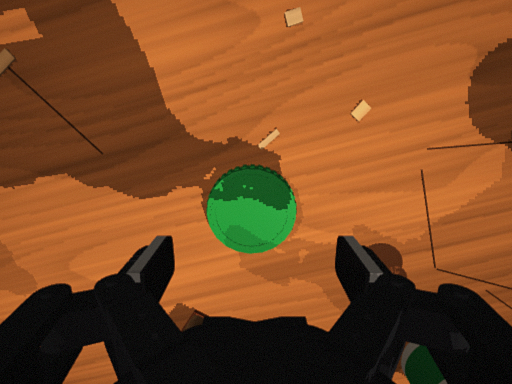

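Lid at (251,209), centred about 3.5 mm off along tool y. I shift to correct for that and descend.

```bash
python3 nudge.py '[[[0.4, -0.8, 2], 0, 0.085], [[0.4, -0.8, 4.4], 0, 0.085], [[0.4, -0.8, 6.2], 0, 0.085], [[0.4, -0.8, 6.2], 0, 0.085], [[0.4, -0.8, 6.2], 0, 0.085]]'
python3 - <<'E'
from h import *
c=arm.calibration("wrist");im=arm.grab_frame("wrist")[:,:,::-1].copy();cv2.imwrite("pics/w3.png",im)
s=arm.get_state();print(s["ee_pos"],s["wrist_force"])
E
```

```text
t: 2.87
ee_pos: [0.4917, 0.0091, 0.0037]
tcp_rot: [0.0, 0.127, 0.992, 0.0]
wrist_force: [-0.1, -0.7, 0.0]
grip_width: 0.0853
gripper_force: 0.0
[0.49184447 0.00906871 0.00382749] [-0.23937368  0.5978736   0.67074807]
```

View pics/w3.png

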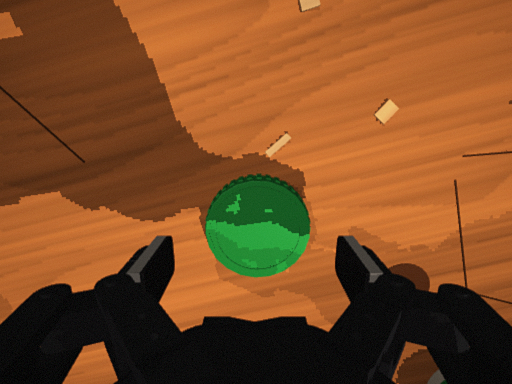

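Lid at (258,228), 104 px across, lying between the fingertips. I close gently, only to just below lid width, to see whether the pads catch.

```bash
python3 nudge.py '[[[0, 0, 0], 0, 0.06], [[0, 0, 0], 0, 0.06], [[0, 0, 0], 0, 0.06], [[0, 0, 0], 0, 0.06], [[0, 0, 0], 0, 0.06], [[0, 0, 0], 0, 0.06]]' 25
python3 - <<'E'
from h import *
im=arm.grab_frame("wrist")[:,:,::-1].copy();cv2.imwrite("pics/w4.png",im)
E
```

```text
t: 3.42
ee_pos: [0.4913, 0.009, 0.003]
tcp_rot: [0.0, 0.128, 0.992, -0.0]
wrist_force: [0.0, 0.2, 0.6]
grip_width: 0.0602
gripper_force: 0.0
```

View pics/w4.png

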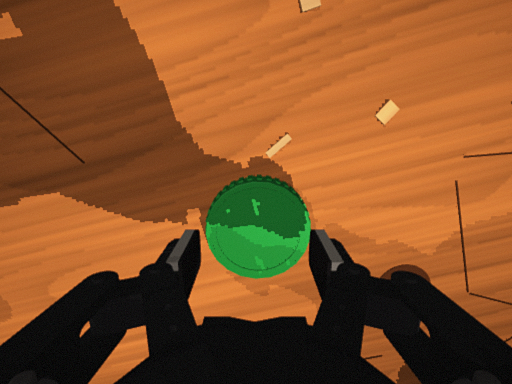

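At 60 mm opening the fingers touch nothing, so the tips are still above the lid: (200,232) and (311,232), apparently some 30 mm higher. I reopen and go down in small steps, watching the force.

```bash
python3 nudge.py '[[[0, 0.2, 0], 0, 0.085], [[0, 0.2, 0], 0, 0.085], [[0, 0.2, 0], 0, 0.085], [[0, 0.2, 0.6], 0, 0.085], [[0, 0.2, 1.2], 0, 0.085], [[0, 0.2, 1.6], 0, 0.085], [[0, 0.2, 1.6], 0, 0.085], [[0, 0.2, 1.6], 0, 0.085]]' | egrep 'pos|force|width'; python3 nudge.py '[[[0, 0, 0.6], 0, 0.085], [[0, 0, 1.2], 0, 0.085], [[0, 0, 1.2], 0, 0.085]]'| egrep 'pos|force|width'
```

```text
ee_pos: [0.4913, 0.0099, -0.0053]
wrist_force: [-0.1, -0.3, -0.7]
grip_width: 0.0846
gripper_force: 0.0
ee_pos: [0.4912, 0.01, -0.0117]
wrist_force: [-0.4, -0.3, 0.2]
grip_width: 0.0852
gripper_force: 0.0
```

```bash
python3 nudge.py '[[[0, 0, 0.4], 0, 0.085], [[0, 0, 0.6], 0, 0.085], [[0, 0, 0.6], 0, 0.085]]'| egrep 'pos|force|width';python3 nudge.py '[[[0, 0, 0.2], 0, 0.085], [[0, 0, 0.4], 0, 0.085], [[0, 0, 0.4], 0, 0.085]]'| egrep 'pos|force|width'
python3 - <<'E'
from h import *
for n in("wrist","scene"): cv2.imwrite(f"pics/{n}5.png",arm.grab_frame(n)[:,:,::-1])
E
```

```text
ee_pos: [0.4914, 0.01, -0.0143]
wrist_force: [0.5, 0.8, -0.3]
grip_width: 0.085
gripper_force: 0.0
ee_pos: [0.4914, 0.01, -0.0162]
wrist_force: [-2.0, -0.0, -0.2]
grip_width: 0.085
gripper_force: 0.0
```

View pics/wrist5.png

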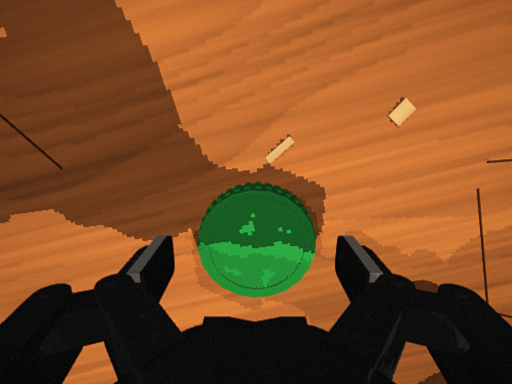

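Lid at (257,240), 117 px across, and by scale the tips are still about 10 mm above its top. I continue down in small steps and then try closing.

```bash
python3 nudge.py '[[[0, 0, 0.6], 0, 0.085], [[0, 0, 1.2], 0, 0.085], [[0, 0, 1.2], 0, 0.085]]'| egrep 'pos|force|width';python3 nudge.py '[[[0, 0, 0], 0, 0.062], [[0, 0, 0], 0, 0.062], [[0, 0, 0], 0, 0.062], [[0, 0, 0], 0, 0.062], [[0, 0, 0], 0, 0.062], [[0, 0, 0], 0, 0.062]]' 20| egrep 'pos|force|width'
```

```text
ee_pos: [0.4912, 0.01, -0.0227]
wrist_force: [-0.4, 0.3, -0.0]
grip_width: 0.0851
gripper_force: 0.0
ee_pos: [0.4915, 0.0099, -0.0218]
wrist_force: [-2.1, -0.5, 5.9]
grip_width: 0.0645
gripper_force: 21.1
```

Run:
```python
from h import *
im=arm.grab_frame("wrist")[:,:,::-1].copy();cv2.imwrite("pics/w6.png",im[130:330,110:400].repeat(2,0).repeat(2,1))
s=arm.get_state();print(s["ee_pos"],s["wrist_force"],s["wrist_torque"],s["grip_width"],s["gripper_force"])
```

```text
[ 0.49147478  0.0099478  -0.02185398] [-1.89570269 -0.47203146  6.38667699] [-0.16722901  0.33498801  0.01057677] 0.06452382533104954 21.135721926111728
```

View pics/w6.png

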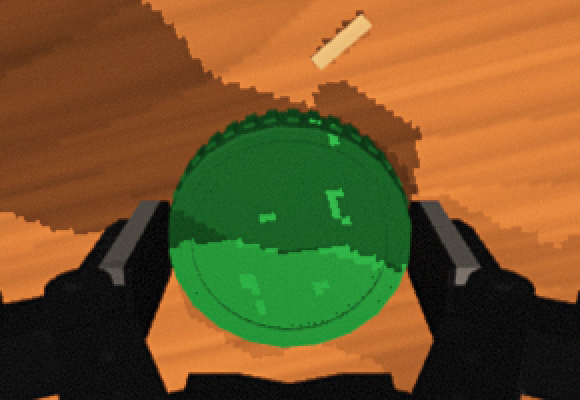

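The pads hold the lid at its upper sides, roughly centred, with lid centre at crop (290,228). I regrip about 4 mm lower for a fuller hold.

```bash
python3 nudge.py '[[[0, 0, 0], 0, 0.085], [[0, 0, 0], 0, 0.085], [[0, 0, 0], 0, 0.085], [[0.4, 0, 0.6], 0, 0.085], [[0.4, 0, 0.8], 0, 0.085], [[0.4, 0, 0.8], 0, 0.085]]'| egrep 'pos|force|width';python3 nudge.py '[[[0, 0, 0], 0, 0.062], [[0, 0, 0], 0, 0.062], [[0, 0, 0], 0, 0.062], [[0, 0, 0], 0, 0.062], [[0, 0, 0], 0, 0.062], [[0, 0, 0], 0, 0.062]]' 25| egrep 'pos|force|width'
```

```text
ee_pos: [0.4891, 0.0105, -0.0265]
wrist_force: [0.1, 0.6, 0.5]
grip_width: 0.0849
gripper_force: 0.0
ee_pos: [0.4896, 0.0104, -0.0258]
wrist_force: [-2.3, 0.4, 5.4]
grip_width: 0.0645
gripper_force: 26.2
```

In the tool's units: -0.13 m is -26, -0.09 m is -18.

```bash
python3 nudge.py '[[[0, 0, -1], 0, 0.06], [[0, 0, -4], 0, 0.06], [[0, 0, -10], 0, 0.06], [[0, 0, -18], 0, 0.06], [[0, 0, -24], 0, 0.06], [[0, 0, -26], 0, 0.06], [[0, 0, -26], 0, 0.06], [[0, 0, -26], 0, 0.06]]' 30
python3 - <<'E'
from h import *
c=arm.calibration("wrist");im=arm.grab_frame("wrist")[:,:,::-1].copy();cv2.imwrite("pics/w7.png",im)
hsv=cv2.cvtColor(im,cv2.COLOR_BGR2HSV)
s=arm.get_state();print(s["ee_pos"],s["wrist_force"],s["grip_width"])
for x in blobs(hsv,(45,90,40),(85,255,255),amin=100)[0]:
    P=ray(c,x[1][0],s["ee_pos"][2]+.026+.016);print("green",x,P,tool(P-s["ee_pos"]))
print(tool(np.array([.682,.137,0])-s["ee_pos"]))
E
```

```text
t: 7.45
ee_pos: [0.4893, 0.0105, 0.1036]
tcp_rot: [0.0, 0.128, 0.992, 0.0]
wrist_force: [-0.1, -0.3, -1.5]
grip_width: 0.0645
gripper_force: 34.4
[0.48880597 0.01050978 0.10278139] [ 0.8306365  -0.31942272 -1.39894494] 0.06435408571062363
green (((254.47410583496094, 252.53977966308594), 62.72426986694336), ((254.3401641845703, 251.11265563964844), (119.1497573852539, 123.35094451904297), 88.3099594116211), 11536.5) [0.48964255 0.00911135 0.14478139] [-0.00109564 -0.00115279 -0.0420015 ]
[-0.15505472  0.17129715  0.10248437]
```

View pics/w7.png

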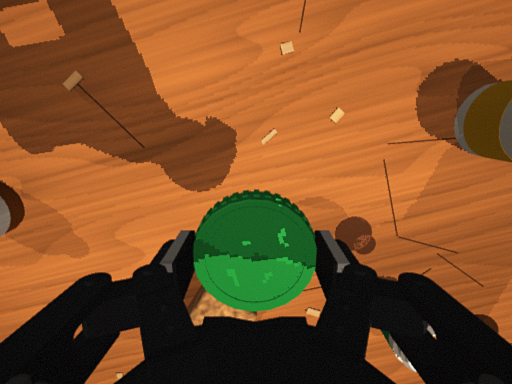

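The lid is held level, centre at (254,251), about 1 mm off the TCP axis. Next I move beside the tub, keeping it clear of the held lid in the wrist view, to measure it.

In the tool's units: -0.2 m is -40, -0.195 m is -39.

```bash
python3 nudge.py '[[[-5, 2.6, -2], 0, 0.06], [[-11, 5.6, -4], 0, 0.06], [[-17, 8.8, -6], 0, 0.06], [[-23, 12, -8], 0, 0.06], [[-29, 15, -9], 0, 0.06], [[-35, 18, -9], 0, 0.06], [[-39, 20, -9], 0, 0.06], [[-40, 20.8, -9], 0, 0.06]]' >/dev/null && python3 nudge.py '[[[0, 0, 0], 0, 0.06], [[0, 0, 0], 0, 0.06], [[0, 0, 0], 0, 0.06], [[0, 0, 0], 0, 0.06]]'
python3 - <<'E'
from h import *
c=arm.calibration("wrist");im=arm.grab_frame("wrist")[:,:,::-1].copy();cv2.imwrite("pics/w8.png",im)
hsv=cv2.cvtColor(im,cv2.COLOR_BGR2HSV)
s=arm.get_state();print(s["ee_pos"],s["wrist_force"],s["grip_width"])
for nm,lo,hi,z in(("green",(45,90,40),(85,255,255),.16+.026),("white",(0,0,130),(180,60,255),.066),("wax",(12,150,140),(25,255,255),.045)):
    for x in blobs(hsv,lo,hi,amin=250)[0]:
        if x[0][1]<70:print(nm,x,ray(c,x[1][0],z))
T=c["extrinsics"]
for z in(.066,):
    p=c["intrinsics"]@(T[:3,:3]@np.array([.682,.137,z])+T[:3,3]);print("predicted",p[:2]/p[2])
E
```

```text
t: 8.5
ee_pos: [0.7084, 0.0602, 0.1488]
tcp_rot: [-0.0, 0.128, 0.992, -0.0]
wrist_force: [0.2, 0.0, -0.1]
grip_width: 0.0643
gripper_force: 34.4
[0.70868798 0.06023252 0.14906876] [ 0.13576369  0.87925739 -0.68788395] 0.06389098776403207
green (((254.48191833496094, 252.30162048339844), 62.779666900634766), ((254.36151123046875, 250.947021484375), (119.0920181274414, 123.370361328125), 90.65614318847656), 11531.0) [0.71075235 0.0583168  0.186     ]
white (((323.0, 135.0), 33.615570068359375), ((323.1455383300781, 135.1758575439453), (62.43210220336914, 66.54618835449219), 45.494380950927734), 3261.5) [0.67584225 0.1318743  0.066     ]
wax (((114.0, 353.0), 35.355438232421875), ((121.5421142578125, 354.34173583984375), (32.20549011230469, 64.9215316772461), 48.0585823059082), 1369.5) [ 0.87993778 -0.15820872  0.045     ]
wax (((37.5, 17.0), 41.17351150512695), ((38.01838684082031, 21.30992889404297), (50.02490997314453, 71.589599609375), 106.6483154296875), 2488.0) [ 0.51717774 -0.08898178  0.045     ]
predicted [329.9477437 140.3747308]
```

View pics/w8.png

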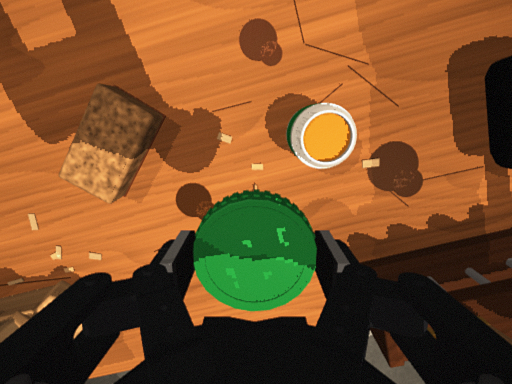

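Wrist view: open tub at about (323,135) with wax at (327,136). The held lid is at (254,251). The tub's white blob includes its near shoulder, so I measure from the far edges, which are not affected.

```bash
cat > m.py <<'E'
from h import *
def far(c,m,z,r):
    cs,_=cv2.findContours(m,cv2.RETR_EXTERNAL,cv2.CHAIN_APPROX_NONE);k=max(cs,key=cv2.contourArea)[:,0].astype(float)
    P=np.array([ray(c,u,z)[:2] for u in k]);T=c["extrinsics"];o=(-T[:3,:3].T@T[:3,3])[:2]
    g=P.mean(0)
    for _ in range(3):
        d=g-o;d/=np.linalg.norm(d);n=np.array([-d[1],d[0]]);a,b=P@d,P@n
        g=d*(a.max()-r)+n*(b.max()+b.min())/2
    return g,np.ptp(a),np.ptp(b)
E
python3 - <<'E'
from m import *
im=cv2.imread("pics/w8.png");hsv=cv2.cvtColor(im,cv2.COLOR_BGR2HSV);c=arm.calibration("wrist");s=arm.get_state()
for v in(110,130,150):
    _,m=blobs(hsv,(0,0,v),(180,70,255),(280,90,365,180));print("tub",v,far(c,m,.060,.0285))
zt=s["ee_pos"][2]+.026+.016
_,m=blobs(hsv,(45,90,30),(85,255,255),(180,170,330,330))
L=far(c,m,zt,.033);print("lid",L,"tool",tool(np.r_[L[0],0]-s["ee_pos"])[:2])
im=cv2.imread("pics/top0.png");hsv=cv2.cvtColor(im,cv2.COLOR_BGR2HSV);ct=arm.calibration("top")
for v in(120,150):
    _,m=blobs(hsv,(0,0,v),(180,70,255),(165,128,203,166));print("top tub",far(ct,m,.060,.0285))
# wax disc and mouth from wrist
im=cv2.imread("pics/w8.png");hsv=cv2.cvtColor(im,cv2.COLOR_BGR2HSV)
for x in blobs(hsv,(10,150,170),(28,255,255),(300,105,352,165))[0]:print("wax",x[1],ray(c,x[1][0],.05))
E
```

```text
tub 110 (array([0.67914944, 0.13499508]), np.float64(0.061272239854949395), np.float64(0.05990903478116694))
tub 130 (array([0.67914944, 0.13499508]), np.float64(0.06124891039794328), np.float64(0.05990903475813819))
tub 150 (array([0.67914944, 0.13499508]), np.float64(0.06069553502854541), np.float64(0.05990903471919423))
lid (array([0.71166461, 0.05808116]), np.float64(0.0691236459509732), np.float64(0.06457531178883744)) tool [-0.00345444 -0.00131577]
top tub (array([0.67749022, 0.13578424]), np.float64(0.06101677890743651), np.float64(0.0611538162430659))
top tub (array([0.67749022, 0.13578424]), np.float64(0.05341324227154132), np.float64(0.061153816796195415))
wax ((346.9867858886719, 160.38827514648438), (8.578227043151855, 14.44205379486084), 49.86771774291992) [0.70838968 0.15369449 0.05      ]
wax ((325.4747009277344, 136.04872131347656), (41.343563079833984, 48.62171936035156), 33.872379302978516) [0.67965216 0.13748366 0.05      ]
wax ((347.33038330078125, 108.34428405761719), (7.940606594085693, 13.129846572875977), 128.54251098632812) [0.65963129 0.16211088 0.05      ]
```

In the tool's units: 0.06 m is 12, 0.051 m is 10.2.

```bash
python3 nudge.py '[[[4, 5.2, 0], 0, 0.06], [[8, 10.4, 0], 0, 0.06], [[10.2, 13.3, 0], 0, 0.06], [[10.2, 13.3, 6], 0, 0.06], [[10.2, 13.3, 12], 0, 0.06], [[10.2, 13.3, 18], 0, 0.06], [[10.2, 13.3, 20], 0, 0.06], [[10.2, 13.3, 20], 0, 0.06]]' && python3 nudge.py '[[[0, 0, 0], 0, 0.06], [[0, 0, 0], 0, 0.06], [[0, 0, 0], 0, 0.06]]'
python3 - <<'E'
from m import *
im=arm.grab_frame("scene")[:,:,::-1].copy();cv2.imwrite("pics/s9.png",im);hsv=cv2.cvtColor(im,cv2.COLOR_BGR2HSV);c=arm.calibration("scene")
for x in blobs(hsv,(45,90,30),(85,255,255),(270,200,340,270),5)[0]:print(x[1],x[2],ray(c,x[1][0],.086))
s=arm.get_state();print(s["ee_pos"],s["wrist_force"])
E
```

```text
t: 9.22
ee_pos: [0.6751, 0.1373, 0.0466]
tcp_rot: [-0.002, 0.128, 0.992, -0.001]
wrist_force: [0.1, -0.6, -0.6]
grip_width: 0.0643
gripper_force: 34.5
t: 9.47
ee_pos: [0.678, 0.1378, 0.0511]
tcp_rot: [0.002, 0.128, 0.992, 0.0]
wrist_force: [-1.3, -0.2, -1.4]
grip_width: 0.0641
gripper_force: 34.5
((302.1414794921875, 251.6587371826172), (4.740523338317871, 11.92952823638916), 87.97130584716797) 25.0 [0.73757306 0.13701634 0.086     ]
((303.3061218261719, 235.83193969726562), (18.78400230407715, 20.97479820251465), 109.66229248046875) 307.0 [0.68433701 0.13646112 0.086     ]
[0.67777584 0.13774588 0.050775  ] [ 0.49850804 -0.32818594 -0.8098876 ]
```

In the tool's units: 0.012 m is 2.4, 0.006 m is 1.2.

```bash
python3 nudge.py '[[[0, 0, 1.2], 0, 0.06], [[0, 0, 2.4], 0, 0.06], [[0, 0, 2.4], 0, 0.06], [[0, 0, 2.4], 0, 0.06]]'|egrep 'pos|force'; for i in 1 ; do python3 nudge.py '[[[0, 0, 0.2], 0, 0.06], [[0, 0, 0.4], 0, 0.06], [[0, 0, 0.4], 0, 0.06]]'|egrep 'pos|force'; done;  python3 nudge.py '[[[0, 0, 0.2], 0, 0.06], [[0, 0, 0.2], 0, 0.06], [[0, 0, 0.2], 0, 0.06]]'|egrep 'pos|force'
```

```text
ee_pos: [0.6765, 0.1377, 0.0362]
wrist_force: [-0.0, 1.1, -0.1]
gripper_force: 34.5
ee_pos: [0.6766, 0.1377, 0.0348]
wrist_force: [-1.8, 0.4, 0.4]
gripper_force: 34.7
ee_pos: [0.6767, 0.1377, 0.0339]
wrist_force: [-2.2, -0.9, 2.1]
gripper_force: 34.7
```

```bash
python3 nudge.py '[[[0.2, 0, 0], 0, 0.06], [[0.2, 0, 0], 0, 0.06], [[0.2, 0, 0], 0, 0.06]]'|egrep 'pos|force'
python3 - <<'E'
from m import *
F=[]
for i in range(4):
    c=arm.calibration("wrist");im=arm.grab_frame("wrist")[:,:,::-1].copy();s=arm.get_state();F.append(s["wrist_force"])
print(np.mean(F,0),s["ee_pos"],s["grip_width"])
hsv=cv2.cvtColor(im,cv2.COLOR_BGR2HSV)
_,m=blobs(hsv,(45,90,30),(85,255,255),(180,170,330,330));L=far(c,m,.076,.033);print("lid",L,tool(np.r_[L[0],0]-s["ee_pos"])[:2])
E
```

```text
ee_pos: [0.6759, 0.138, 0.0339]
wrist_force: [-0.5, -0.1, 0.3]
gripper_force: 34.6
[-1.31458203 -0.21663339 -0.07409612] [0.67592007 0.1379577  0.03385148] 0.0639966725142682
lid (array([0.67883398, 0.13600573]), np.float64(0.07698127861529391), np.float64(0.06481441048862802)) [-0.00331042 -0.00115183]
```

In the tool's units: 0.001 m is 0.2.

```bash
python3 nudge.py '[[[0, 0, 0.2], 0, 0.06], [[0, 0, 0.2], 0, 0.06], [[0, 0, 0.2], 0, 0.06]]'|egrep 'pos|force'; python3 nudge.py '[[[0, 0, 0.2], 0, 0.06], [[0, 0, 0.2], 0, 0.06], [[0, 0, 0.2], 0, 0.06]]'|egrep 'pos|force'
```

```text
ee_pos: [0.6758, 0.1378, 0.033]
wrist_force: [-1.7, -1.7, 2.9]
gripper_force: 34.9
ee_pos: [0.6762, 0.1377, 0.0325]
wrist_force: [-2.9, -2.3, 6.4]
gripper_force: 35.2
```

Contact, with the push rising as expected on the clips. I ease off 1 mm, pause for the loose-seat check, then open and rise.

```bash
python3 nudge.py '[[[0, 0, -0.2], 0, 0.06], [[0, 0, -0.2], 0, 0.06], [[0, 0, -0.2], 0, 0.06], [[0, 0, -0.2], 0, 0.068], [[0, 0, -0.2], 0, 0.075], [[0, 0, -0.2], 0, 0.085], [[0, 0, -0.2], 0, 0.085], [[0, 0, -0.2], 0, 0.085]]' && python3 nudge.py '[[[0, 0, -2], 0, 0.085], [[0, 0, -6], 0, 0.085], [[0, 0, -12], 0, 0.085], [[0, 0, -18], 0, 0.085], [[0, 0, -22], 0, 0.085], [[0, 0, -22], 0, 0.085], [[0, 0, -22], 0, 0.085]]'
python3 - <<'E'
from m import *
c=arm.calibration("wrist");im=arm.grab_frame("wrist")[:,:,::-1].copy();s=arm.get_state();cv2.imwrite("pics/w10.png",im)
print(s["ee_pos"],s["wrist_force"])
hsv=cv2.cvtColor(im,cv2.COLOR_BGR2HSV)
b,m=blobs(hsv,(45,90,30),(85,255,255),(150,80,360,315),50);print([(x[1],x[2]) for x in b])
L=far(c,m,.076,.033);print("lid",L,tool(np.r_[L[0],0]-s["ee_pos"])[:2])
E
```

```text
t: 11.97
ee_pos: [0.6759, 0.138, 0.0328]
tcp_rot: [0.0, 0.128, 0.992, 0.0]
wrist_force: [-0.1, -0.9, 0.5]
grip_width: 0.0848
gripper_force: 0.0
t: 12.55
ee_pos: [0.6764, 0.1381, 0.1447]
tcp_rot: [0.001, 0.128, 0.992, 0.0]
wrist_force: [1.2, 0.1, -0.4]
grip_width: 0.0853
gripper_force: 0.0
[0.67569244 0.13791575 0.14299851] [-0.11461967 -0.55516489 -0.53339379]
[(((254.07601928710938, 191.2518310546875), (69.78227996826172, 74.82110595703125), 177.36691284179688), 4080.0)]
lid (array([0.67847672, 0.13630545]), np.float64(0.07157955434217445), np.float64(0.06483394820055305)) [-0.00308811 -0.000855  ]
```

The lid sits on the tub, blob centre (254,191), and its centre is at tool x −3 mm. I shut the fingers, centre over the lid and descend.

The rows are not in the units I measure in: shifts go in units of 5 mm and turns go in units of 0.25 rad. I convert before sending: 0.06 m is 12, 0.055 m is 11.

```bash
python3 nudge.py '[[[-0.6, 0, 0], 0, 0], [[-0.6, 0, 0], 0, 0], [[-0.6, 0, 0], 0, 0], [[-0.6, 0, 4], 0, 0], [[-0.6, 0, 8], 0, 0], [[-0.6, 0, 11], 0, 0], [[-0.6, 0, 12], 0, 0], [[-0.6, 0, 12], 0, 0]]' 40 && python3 nudge.py '[[[0, 0, 0], 0, 0], [[0, 0, 0], 0, 0], [[0, 0, 0], 0, 0]]'
python3 - <<'E'
from m import *
c=arm.calibration("wrist");im=arm.grab_frame("wrist")[:,:,::-1].copy();s=arm.get_state();cv2.imwrite("pics/w11.png",im)
hsv=cv2.cvtColor(im,cv2.COLOR_BGR2HSV)
b,m=blobs(hsv,(45,90,30),(85,255,255),(150,80,360,330),50);print([(x[1],x[2]) for x in b])
dark=(hsv[:,:,2]<45).astype(np.uint8)
for u in(240,254,268): print(u,np.flatnonzero(dark[:,u])[:3],np.flatnonzero(m[:,u])[[0,-1]])
E
```

```text
t: 13.27
ee_pos: [0.6779, 0.1371, 0.0811]
tcp_rot: [-0.001, 0.128, 0.992, -0.0]
wrist_force: [-1.0, -0.6, 0.1]
grip_width: 0.0004
gripper_force: 0.0
t: 13.52
ee_pos: [0.6794, 0.1373, 0.0841]
tcp_rot: [0.001, 0.128, 0.992, 0.0]
wrist_force: [-0.3, 0.6, -0.1]
grip_width: -0.0
gripper_force: 0.0
[(((254.01812744140625, 204.16993713378906), (87.37187957763672, 94.50629425048828), 89.66644287109375), 5680.0)]
240 [235 236 237] [161 234]
254 [227 228 229] [158 226]
268 [235 236 237] [162 234]
```

In the tool's units: 0.015 m is 3, 0.012 m is 2.4.

```bash
python3 nudge.py '[[[0, 0, 1.2], 0, 0], [[0, 0, 2.4], 0, 0], [[0, 0, 3], 0, 0], [[0, 0, 3], 0, 0], [[0, 0, 3], 0, 0]]'|egrep 'pos|force'; python3 nudge.py '[[[0, 0, 0.4], 0, 0], [[0, 0, 0.8], 0, 0], [[0, 0, 1], 0, 0], [[0, 0, 1], 0, 0]]'|egrep 'pos|force'; python3 nudge.py '[[[0, 0, 0.4], 0, 0], [[0, 0, 0.6], 0, 0], [[0, 0, 0.6], 0, 0]]'|egrep 'pos|force'
```

```text
ee_pos: [0.6786, 0.1372, 0.0675]
wrist_force: [0.5, -0.5, -0.4]
gripper_force: 0.0
ee_pos: [0.6787, 0.1372, 0.0626]
wrist_force: [0.1, 0.4, 0.4]
gripper_force: 0.0
ee_pos: [0.6786, 0.1372, 0.0596]
wrist_force: [-0.8, 0.3, 0.4]
gripper_force: 0.0
```

In the tool's units: 0.003 m is 0.6, 0.002 m is 0.4.

```bash
python3 nudge.py '[[[0, 0, 0.4], 0, 0], [[0, 0, 0.6], 0, 0], [[0, 0, 0.6], 0, 0]]'|egrep 'pos|wrist'; python3 nudge.py '[[[0, 0, 0.2], 0, 0], [[0, 0, 0.4], 0, 0], [[0, 0, 0.4], 0, 0]]'|egrep 'pos|wrist'; python3 nudge.py '[[[0, 0, 0.2], 0, 0], [[0, 0, 0.4], 0, 0], [[0, 0, 0.4], 0, 0]]'|egrep 'pos|wrist'
```

```text
ee_pos: [0.6786, 0.1372, 0.0566]
wrist_force: [-0.3, -0.7, -0.1]
ee_pos: [0.6787, 0.1372, 0.0546]
wrist_force: [-0.1, 0.3, -0.2]
ee_pos: [0.6787, 0.1372, 0.0527]
wrist_force: [0.2, -0.1, -0.5]
```

```bash
for i in 1; do python3 nudge.py '[[[0, 0, 0.2], 0, 0], [[0, 0, 0.4], 0, 0], [[0, 0, 0.4], 0, 0]]'|egrep 'pos|wrist'; done; python3 nudge.py '[[[0, 0, 0.2], 0, 0], [[0, 0, 0.4], 0, 0], [[0, 0, 0.4], 0, 0]]'|egrep 'pos|wrist'; python3 nudge.py '[[[0, 0, 0.2], 0, 0], [[0, 0, 0.4], 0, 0], [[0, 0, 0.4], 0, 0]]'|egrep 'pos|wrist'
```

```text
ee_pos: [0.6787, 0.1372, 0.0506]
wrist_force: [0.4, 0.5, -0.2]
ee_pos: [0.6787, 0.1372, 0.0486]
wrist_force: [0.2, -1.0, -0.1]
ee_pos: [0.679, 0.1373, 0.0472]
wrist_force: [-1.9, 0.2, 4.7]
```

Contact at TCP z ≈ 0.048. I press on in 1 mm steps.

```bash
python3 nudge.py '[[[0, 0, 0.2], 0, 0], [[0, 0, 0.2], 0, 0]]'|egrep 'pos|wrist'; python3 nudge.py '[[[0, 0, 0.2], 0, 0], [[0, 0, 0.2], 0, 0]]'|egrep 'pos|wrist'; python3 nudge.py '[[[0, 0, 0.2], 0, 0], [[0, 0, 0.2], 0, 0]]'|egrep 'pos|wrist'
```

```text
ee_pos: [0.6793, 0.1374, 0.0464]
wrist_force: [0.8, 1.1, 2.9]
ee_pos: [0.6789, 0.1372, 0.0448]
wrist_force: [1.9, -0.5, 1.9]
ee_pos: [0.6784, 0.1371, 0.0433]
wrist_force: [-0.1, -0.2, 0.1]
```

In the tool's units: 0.001 m is 0.2.

```bash
python3 nudge.py '[[[0, 0, 0.2], 0, 0], [[0, 0, 0.2], 0, 0]]'|egrep 'pos|wrist'; python3 nudge.py '[[[0, 0, 0.2], 0, 0], [[0, 0, 0.2], 0, 0]]'|egrep 'pos|wrist'; python3 nudge.py '[[[0, 0, 0.2], 0, 0], [[0, 0, 0.2], 0, 0]]'|egrep 'pos|wrist'
python3 - <<'E'
from m import *
c=arm.calibration("scene");im=arm.grab_frame("scene")[:,:,::-1].copy();cv2.imwrite("pics/s12.png",im);hsv=cv2.cvtColor(im,cv2.COLOR_BGR2HSV)
for x in blobs(hsv,(45,90,30),(85,255,255),(270,200,340,270),5)[0]:print(x[1],x[2],ray(c,x[1][0],.069))
c=arm.calibration("wrist");im=arm.grab_frame("wrist")[:,:,::-1].copy();hsv=cv2.cvtColor(im,cv2.COLOR_BGR2HSV)
for x in blobs(hsv,(45,90,30),(85,255,255),(150,80,360,330),50)[0]:print(x[1],x[2])
print(arm.get_state()["wrist_force"])
E
```

```text
ee_pos: [0.6784, 0.1371, 0.0423]
wrist_force: [0.2, -0.4, -1.1]
ee_pos: [0.6788, 0.1372, 0.0418]
wrist_force: [0.3, -0.2, -1.1]
ee_pos: [0.6789, 0.1372, 0.0417]
wrist_force: [-3.7, -0.3, 8.2]
((302.53033447265625, 241.83140563964844), (19.651208877563477, 21.705690383911133), 174.1604766845703) 228.5 [0.69585872 0.13647805 0.069     ]
((253.48501586914062, 223.50762939453125), (108.61441040039062, 110.72172546386719), 88.42205810546875) 6930.0
[-3.57554106  0.27926851  7.7600273 ]
```

Hard stop at TCP z 0.0417, 6 mm below first contact, as expected for a snapped lid. I increase the push.

In the tool's units: 0.001 m is 0.2.

```bash
python3 nudge.py '[[[0, 0, 0.2], 0, 0], [[0, 0, 0.2], 0, 0]]'|egrep 'pos|wrist';python3 nudge.py '[[[0, 0, 0.2], 0, 0], [[0, 0, 0.2], 0, 0], [[0, 0, 0.2], 0, 0], [[0, 0, 0.2], 0, 0]]'|egrep 'pos|wrist'
```

```text
ee_pos: [0.6791, 0.1373, 0.0417]
wrist_force: [-6.6, -0.8, 15.0]
ee_pos: [0.6793, 0.1373, 0.0417]
wrist_force: [-9.3, -0.9, 21.5]
```

In the tool's units: 0.001 m is 0.2.

```bash
python3 nudge.py '[[[0.2, 0, 0], 0, 0], [[0.2, 0, 0], 0, 0], [[0.2, 0, 0], 0, 0], [[0.2, 0, 0], 0, 0]]'|egrep 'pos|wrist'
python3 - <<'E'
from m import *
for i in range(5):
    c=arm.calibration("wrist");im=arm.grab_frame("wrist")[:,:,::-1].copy()
s=arm.get_state();print(s["t"],s["ee_pos"],s["wrist_force"])
hsv=cv2.cvtColor(im,cv2.COLOR_BGR2HSV)
_,m=blobs(hsv,(45,90,30),(85,255,255),(150,80,360,330),50)
cs,_=cv2.findContours(m,cv2.RETR_EXTERNAL,cv2.CHAIN_APPROX_NONE);k=max(cs,key=cv2.contourArea)[:,0].astype(float)
# upper (near) edge = lid/band silhouette: symmetric left-right if level
for v in range(170,230,10):
    r=k[k[:,1]==v,0];print(v,r.min(),r.max(),(r.min()+r.max())/2)
E
```

```text
ee_pos: [0.679, 0.1373, 0.0416]
wrist_force: [-5.9, -2.3, 18.5]
18.25 [0.67898464 0.13728114 0.04163748] [-4.72243942 -1.86279101 19.05018069]
170 238.0 268.0 253.0
180 224.0 283.0 253.5
190 218.0 289.0 253.5
200 209.0 298.0 253.5
210 203.0 303.0 253.0
220 199.0 308.0 253.5
```

The lid is home and symmetric in the image, with a steady 19 N push. I hand in.

```bash
python3 -c "
from rig import arm
print(arm.close_job())"
```

```text
the job is handed in; nothing more can be done
None
```

The lid is on the tub and appears fully snapped home (a hard stop 6 mm below first contact); I handed the job in at about 18 s with the closed fingers still pressing it down at about 19 N, and no verdict was reported back.

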